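Let the large onion out of the rack into the colander

TASK

Press down the paddle of the rocking lever that belongs to the large onion's lane and keep it down until that onion has rolled out under the lifted gate into the steel colander, then let the lever come back up so the gate is shut again, and move clear. Only push on the paddle: do not touch the onions or work the gate end by hand, leave the small onion's lever alone so that onion stays in its lane, and leave everything else where it stands.

Things in the scene. Friction and masses are not known exactly. Their poses are not given: they have to be found in the camera images.
- rack: Fixed wooden rack, two sloping lanes, 270 x 140 mm. Origin under its middle on the shelf; x points down the lanes to the open mouth (lip at x=150, 87 mm high; onions roll to the robot's right), y across, away from the robot, z up. Far lane centred at y=+34, near lane at y=-34 mm. Floor 108 mm high at x=0, slope 0.14 rad, walls 36 mm. Each lane has a lever outside its outer wall, pivot at x=0, z=160.
- onion_large: The larger of two alike pale brown onions, a ball 56 mm in diameter, about 90 g; origin at its centre. It rests at the shut gate of either lane (varies), centre about x=79 mm in the rack frame.
- onion_small: The smaller onion, a ball 42 mm in diameter, about 40 g; origin at its centre. It lies in the other lane, centre about x=78 to 88 mm in the rack frame, and must stay there.
- colander: Open steel colander, rim 200 mm in diameter, 68 mm high, floor 4 mm thick, about 0.45 kg, with two side loops; stands loose in front of the rack's mouth, the lip reaching over its rim. Origin at the centre of its underside, z up. A fixed black dish drainer with saucers, 150 mm high, stands beyond it to the robot's right (y below -0.45 m).
- lever_far (a joint): Aluminium rocking lever of the far lane (rack y>0), paddle at the upper end, at the other a sheet gate 54 mm wide across the lane at rack x=110 mm (top 165 mm high): 0 = at rest, gate shut; grows as the paddle is pressed, to a stop at 0.55 rad. A spring brings it back to 0; pressing takes about 2 N at first and 5 N fully down. The large onion passes under the gate above about 0.4 rad and needs about half a second.
- lever_near (a joint): Rocking lever of the near lane (rack y<0): same as lever_far.
- paddle_far (a point): Centre of the top face of the far lever's black plastic paddle, 44 mm (along the lane) by 40 mm, 6 mm thick, at rack x=-100 mm (upper end), y=+98 mm, 163 mm high at rest. It sinks about 52 mm (to 111 mm high) by the stop, swinging about the pivot, so its top then slopes down away from the pivot.
- paddle_near (a point): The same for the near lever, at rack x=-100 mm, y=-98 mm.
- jar: Bystander: glass clamp-lid jar, 94 mm wide, 135 mm high, loose, behind the upper end of the rack. Origin at the centre of its underside.
- ice_tray: Bystander: stainless ice cube tray, 100 x 240 x 35 mm, loose, beyond the rack. Origin at the centre of its underside.
There are look-alikes about, which are no part of the job. What is shaped like the onion_small but purple or red is not meant. Leave any black look-alike of the onion_large alone.

How it is judged:
On the way, in this order (a step that is already met when the one before it is completed fails the run):
1. the lever of the large onion's lane is pressed at its paddle end (hand over the upper end of the rack, more than 40 mm from the pivot) so that its gate lifts (x of the grasp point in the frame of rack below -0.04 m and (((x of onion_large in the frame of rack below 0.16 m and y of onion_large in the frame of rack above 0 m) and value of joint lever_far above 0.3 rad) or ((x of onion_large in the frame of rack below 0.16 m and y of onion_large in the frame of rack below 0 m) and value of joint lever_near above 0.3 rad))), for 0.05 s.
2. the large onion is in the colander (horizontal distance between onion_large and colander below 0.075 m and z of onion_large in the frame of colander between 0 and 0.065 m), for 0.2 s.
At the end, for the whole second after the job is handed in: The large onion lies still (under 50 mm/s) in the colander, its centre within 75 mm of the colander's axis and under 65 mm high; both levers are back within 0.04 rad of rest; the small onion is still behind its gate; the colander is upright (0.1 rad) and within 30 mm of its start (all of step 2 and linear speed of onion_large below 0.05 m/s and value of joint each of lever_far, lever_near below 0.04 rad and x of onion_small in the frame of rack between 0.04 and 0.11 m and height (world z) of onion_small above 0.1 m and angle between colander's own z axis and vertical below 0.1 rad and distance of colander from where it was at the start of the episode below 0.03 m); the robot touches nothing.
It fails at once if the small onion's lever is pressed (over 0.12 rad) (((x of onion_small in the frame of rack below 0.16 m and y of onion_small in the frame of rack above 0 m) and value of joint lever_far above 0.12 rad) or ((x of onion_small in the frame of rack below 0.16 m and y of onion_small in the frame of rack below 0 m) and value of joint lever_near above 0.12 rad)).
It fails at once if the robot touches an onion (over 0.3 N) (contact force between any of the fingers, the arm and onion_large above 0.3 N or contact force between any of the fingers, the arm and onion_small above 0.3 N).
It fails at once if an onion is lifted out of the rack, or the colander is raised 20 mm or moved 30 mm (height (world z) of any of onion_large, onion_small above 0.17 m or height (world z) of colander above 0.02 m or distance of colander from where it was at the start of the episode above 0.03 m).
It fails at once if the jar or the ice tray is moved over 20 mm (distance of any of jar, ice_tray from where it was at the start of the episode above 0.02 m).
It also fails if it takes over 32 s, if anything falls off the work surface, if the arm or the gripper's body presses on something with over 40 N, if the wrist force passes 120 N, or if a joint passes its speed limit or range.

ROBOT

A 7-joint arm with a two-finger parallel gripper is mounted at the origin on the work surface. World frame = base frame: x ahead of the robot, y to its left, z up, the work surface at z = 0. Lengths are in m, angles in rad, forces in N, time in s.
With the tool pointing down it reaches from about 0.4 to 0.85 m from the base axis. Payload 4.5 kg.
Tool frame: the origin (TCP) lies between the finger pads; the fingertips stand 19 mm ahead of it and the grasp point (between the pads) is the TCP (r.tips_ahead is the distance from the TCP to the fingertips, in m); z points along the fingers, y is the line along which they close (so a half turn about z gives the same grasp; the last joint's range is limited). The gripper opens to 88 mm and grips with 3 to 60 N. Pads are 18 mm wide; open, the fingers measure 123 mm over their backs; the gripper's body (75 mm by 187 mm) begins 45 mm behind the grasp point.
Start: joints at [1.278, 0.689, -0.195, 1.565, 0.157, 0.902, -0.215], TCP at [0.201, -0.592, 0.258] pointing down, gripper open.
Joint ranges: [-3.01, 3.01], [-0.46, 2.08], [-1.47, 1.51], [0.13, 2.56], [-1, 4.14], [0.04, 2.09], [-2.66, 2.66]. Speed limits (rad/s): [2.57, 2.57, 3.14, 3.14, 3.14, 3.14, 3.14].

INTERFACE

Orientations are given as a unit quaternion [x, y, z, w].
In Python, from plant import r, cams, models gives the robot as it stands. The module is installed in compiled form; this text tells all that it offers.
- The arm moves only by the tool jog_arm, never from a script. Its arguments are lists of equal length, an entry for each row: "turn": the turn, a rotation vector about the tool's x, y, z in rad, a list of three; "translation": the shift along the tool's x, y, z in m, a list of three; "grip": the closure, from 0 (fully open) to 1 (shut). In form: {"turn": [[ax, ay, az], ...], "translation": [[tx, ty, tz], ...], "grip": [grip, ...]}. A call has 1 to 20 rows; each row is the pose to reach, as a shift and turn from the pose commanded when the call began, along the tool's axes at that moment; what a row does not reach only later rows make up. A row lasts 1/8 s, in which the tool goes at most 62.5 mm and 10.7 degrees, less where a joint would pass 70% of its speed; a pose out of reach is approached as far as the arm can. A call with a gripper value outside its range is refused whole. The fingers move at their own pace and stop on an object; "force" is the grip in N (left out, the last holds). Time passes only in rows, so rows that repeat a pose let the fingers close. It gives the time, the measured TCP pose, the force, the opening and the grip force at its end, in the units of the state.
- r.get_state(): the state, without advancing time (a new reading comes with each control period).
- cams.snapshot(name): name is "scene" or "top"; returns the picture (480x640x3 uint8, red, green, blue); there is no depth.
- cams.camera_params(name): a dict with "fx", "fy", "cx", "cy" (pixels), "eye" and "orientation" of the camera in the world. Camera axes: x right, y up, looking along -z (the intrinsics and any distortion apply to the point x, -y, -z); pixel columns grow to the right and rows downward; lengths in m; the calibration is good to about 2 mm. A picture is of the moment at which its call begins. camera_params takes no time and is no camera call.
- r.finish_job(): hands the job in; it is judged then, once.
Trained networks look in the newest picture that a camera, given by its name, has taken for a name from the list of things; names that differ only in an ending like _2 or _b are one class to them, and where a whole thing is asked for, a point or a joint stands for the part that bears it (a point fixed in the world has none). Each returns a list of dicts, best first, with "p" (0 to 1); they miss things now and then, are a little off and sometimes report something else, mostly with a low value. They report only what shows in the picture. A call takes as long as a camera call. They do not tell look-alikes from the thing itself.
- models.find_in(camera, name): "position" ([x, y, z] in m, in world coordinates, good to about 4 mm: the middle of the surface that is visible of it).
- models.masks_of(camera, name): "pixels" (480x640 bool, what is visible of it).
- models.place_of(camera, name): "position" ([x, y, z] in m, in world coordinates, good to about 4 mm: a listed point, or the origin of a listed thing).
The state is a dict: "clock": time; "q": joint angles; "qd": joint speeds; "joint_torque": joint torques, N m; "tool_pos": TCP position; "eef_rot": TCP orientation; "contact_force": force on the tool from outside, world axes, zero at the start; "moment": the same for the moment, N m; "opening": opening from 0.0 (shut) to 1.0 (fully open); "finger_force": force on a finger pad.
Only numpy, scipy, OpenCV 4.12 (cv2) and the standard library are available. Lean on these libraries where they do the work, as an engineer would, in place of code of your own. Each camera call takes 0.05 s, during which the arm holds its last target. There are 200 camera calls.

## Working session

There is one attempt and no reset: what is moved stays moved. The work goes in short steps, Python scripts to look and compute and a tool call to move; the robot and the scene stay as the last step left them, time stands still between calls to the robot, and variables do not carry over. Pictures are saved under pics/ and viewed, at most 10 in all, crops included, and the job is handed in when it is done.

Besides the shell and the picture viewer there is one more tool, called after "Request:" by a JSON object that holds its "fn" and its "kwargs". jog_arm: Moves the arm, as the interface text tells. Its arguments: {"type":"object","properties":{"turn":{"type":"array"},"translation":{"type":"array"},"grip":{"type":"array"},"force":{"type":"number"}},"required":["turn","translation","grip"]}

```bash
mkdir -p pics; python3 - <<'E'
from plant import r,cams,models
import cv2,numpy as np
for c in("scene","top"):
    im=cams.snapshot(c); cv2.imwrite(f"pics/{c}0.png",im[:,:,::-1])
    for n in("onion_large","onion_small","rack","colander","paddle_far","paddle_near","jar","ice_tray"):
        print(c,n,[(np.round(d["position"],3).tolist(),round(d["p"],2)) for d in models.place_of(c,n)][:4])
    print({k:np.round(v,3).tolist() for k,v in cams.camera_params(c).items()})
s=r.get_state();print(s["clock"],s["tool_pos"],s["eef_rot"],s["opening"])
E
```

```text
scene onion_large [([0.521, -0.13, 0.126], 0.97), ([0.358, -0.264, 0.027], 0.52)]
scene onion_small [([0.74, -0.138, 0.021], 0.68), ([0.588, -0.133, 0.118], 0.48)]
scene rack [([0.554, -0.046, 0.002], 0.55)]
scene colander [([0.562, -0.292, 0.002], 0.82)]
scene paddle_far [([0.645, 0.056, 0.163], 0.67)]
scene paddle_near [([0.457, 0.047, 0.165], 0.84)]
scene jar [([0.644, 0.055, 0.164], 0.58)]
scene ice_tray [([0.772, 0.059, 0.001], 0.96)]
{'fx': 571.743, 'fy': 571.743, 'cx': 318.843, 'cy': 239.988, 'eye': [1.085, 0.783, 0.967], 'orientation': [0.118, 0.375, 0.876, 0.279]}
top onion_large [([0.52, -0.132, 0.123], 0.97), ([0.367, -0.258, 0.027], 0.71)]
top onion_small [([0.735, -0.136, 0.022], 0.75), ([0.589, -0.137, 0.119], 0.65), ([0.414, -0.102, 0.021], 0.56)]
top rack [([0.554, -0.047, -0.004], 0.74)]
top colander [([0.564, -0.288, 0.004], 0.91)]
top paddle_far [([0.65, 0.054, 0.164], 0.93)]
top paddle_near [([0.454, 0.045, 0.166], 0.96), ([0.587, -0.137, 0.118], 0.59)]
top jar [([0.612, 0.366, -0.002], 0.91)]
top ice_tray [([0.776, 0.06, -0.002], 0.81)]
{'fx': 496.932, 'fy': 496.932, 'cx': 316.447, 'cy': 241.667, 'eye': [0.424, 0.059, 1.053], 'orientation': [0.047, -0.07, -0.699, 0.71]}
0.9 [ 0.2006961  -0.59192268  0.25775573] [9.86679192e-01 1.62678113e-01 3.51915263e-05 4.36859551e-05] 0.996609995064775
```

View pics/top0.png

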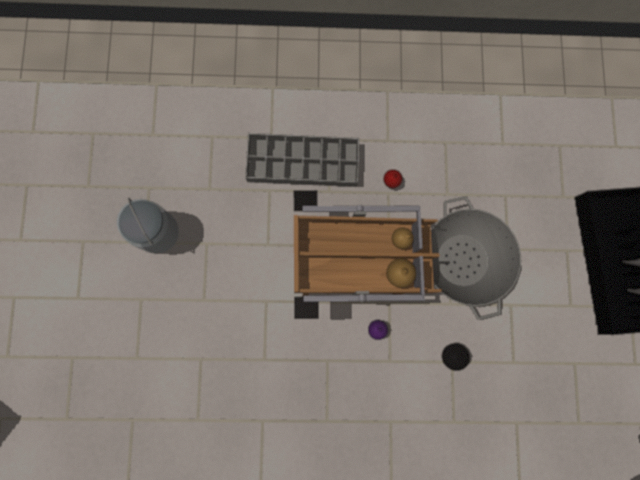

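View pics/scene0.png

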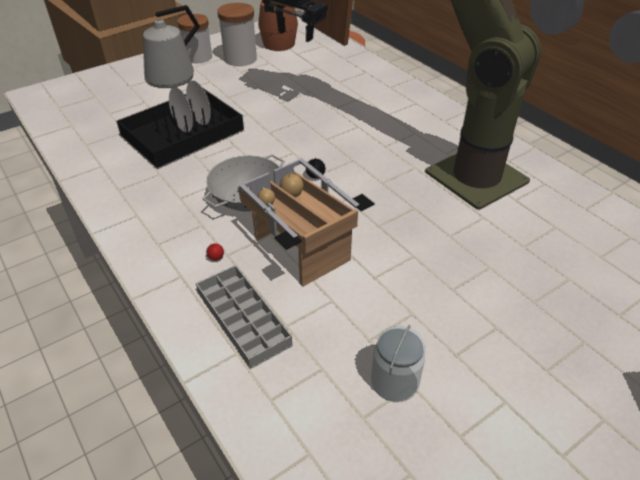

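```bash
cat > h.py <<'E'
import numpy as np
from scipy.spatial.transform import Rotation as R
from plant import cams
def px(c,p):
    k=cams.camera_params(c); q=R.from_quat(k["orientation"]).inv().apply(np.array(p)-k["eye"])
    return np.round([k["cx"]+k["fx"]*q[0]/-q[2],k["cy"]-k["fy"]*q[1]/-q[2]],0)
E
python3 - <<'E'
from h import *
import cv2
for n,p in dict(large=[.521,-.131,.125],small=[.588,-.135,.118],pn=[.455,.046,.164],pf=[.648,.055,.164],blackball=[.362,-.26,.028],red=[.737,-.137,.021],b3=[.414,-.102,.021]).items(): print(n,px("top",p),px("scene",p))
im=cv2.imread("pics/top0.png"); u,v=px("top",[.53,-.06,.12]).astype(int)
c=im[max(0,v-110):v+110,max(0,u-150):u+150]; cv2.imwrite("pics/crop.png",cv2.resize(c,None,fx=2.5,fy=2.5)); print(u,v)
a=np.array([.648,.0545])-[.4555,.046]; print(np.linalg.norm(a),np.arctan2(a[1],a[0]))
E
```

```text
large [401. 274.] [291. 185.]
small [402. 239.] [267. 196.]
pn [307. 307.] [360. 201.]
pf [304. 201.] [289. 238.]
blackball [455. 357.] [315. 168.]
red [393. 179.] [215. 251.]
b3 [377. 330.] [334. 208.]
363 268
0.19268757095360356 0.04412718022981732
```

View pics/crop.png

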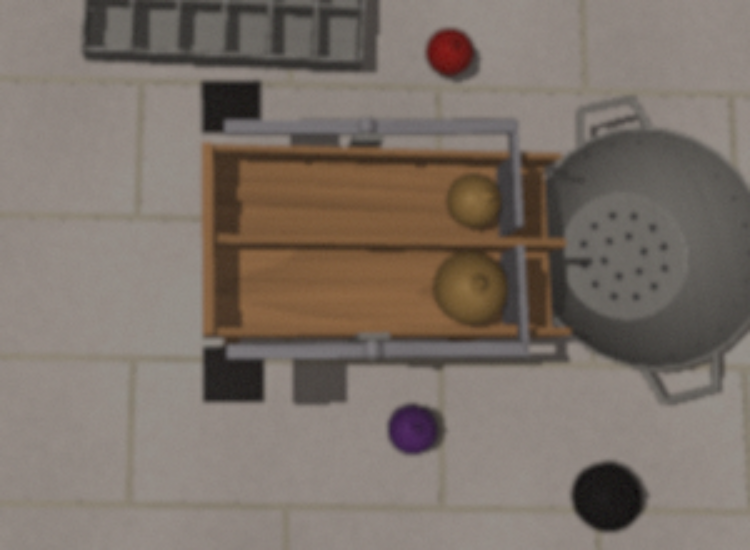

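Candidates, by top-view pixel:
- Large pale onion: (401,274), near lane.
- Small pale onion: (402,239), far lane.
- Red look-alike: (393,179).
- Purple look-alike: (377,330).
- Black look-alike: (455,357).

I choose the pale one at (401,274). The crop confirms it is the larger of the two and lies in the near lane. So the lever to press is the near one, with its paddle at pixel (307,308), about (0.4535, 0.047, 0.164) in the world.

```bash
python3 - <<'E'
from h import *
from plant import r
s=r.get_state(); Rt=R.from_quat(s["eef_rot"])
t=.035; ry=np.array([np.cos(t),np.sin(t),0])
goal=np.array([.4535,.047,.240])-.001*ry
print(Rt.inv().apply(goal-s["tool_pos"]))
G=R.from_matrix(np.array([[-ry[1],ry[0],0],ry,[0,0,-1]]).T)
for M in (G,G*R.from_rotvec([0,0,np.pi])): print((Rt.inv()*M).as_rotvec())
E
```

```text
[ 0.44357308 -0.52423931  0.01772904]
[ 1.19288200e-04  1.49622742e-05 -1.27898769e+00]
[ 1.62062782e-05 -1.29206143e-04  1.86260496e+00]
```

Request:
{"fn": "jog_arm", "kwargs": {"turn": [[0,0,-0.1],[0,0,-0.2],[0,0,-0.3],[0,0,-0.4],[0,0,-0.5],[0,0,-0.6],[0,0,-0.7],[0,0,-0.8],[0,0,-0.9],[0,0,-1.0],[0,0,-1.1],[0,0,-1.2],[0,0,-1.279],[0,0,-1.279],[0,0,-1.279],[0,0,-1.279]], "translation": [[0.034,-0.04,0],[0.068,-0.08,0],[0.102,-0.12,0],[0.136,-0.16,0],[0.17,-0.2,0],[0.204,-0.24,0],[0.238,-0.28,0],[0.272,-0.32,0],[0.306,-0.36,0],[0.34,-0.4,0],[0.374,-0.44,0],[0.408,-0.48,0],[0.43,-0.51,0],[0.4435,-0.524,0.01],[0.4435,-0.524,0.018],[0.4435,-0.524,0.018]], "grip": [1,1,1,1,1,1,1,1,1,1,1,1,1,1,1,1], "force": 10}}

```text
clock: 2.9
tool_pos: [0.4516, 0.0454, 0.2391]
eef_rot: [0.695, 0.719, -0.001, -0.0]
contact_force: [0.0, 0.1, -0.0]
opening: 0.006
finger_force: 0.0
```

```bash
python3 - <<'E'
from h import *
from plant import r,models
import cv2
for c in("scene","top"):
    cv2.imwrite(f"pics/{c}1.png",cams.snapshot(c)[:,:,::-1])
    print(c,[(np.round(d["position"],3).tolist(),round(d["p"],2)) for d in models.place_of(c,"paddle_near")][:3])
s=r.get_state();print(s["clock"],s["tool_pos"],R.from_quat(s["eef_rot"]).as_matrix().round(3).tolist(),s["opening"],s["contact_force"],np.round(s["q"],2))
im=cv2.imread("pics/scene1.png"); cv2.imwrite("pics/sc1.png",cv2.resize(im[60:300,200:480],None,fx=2.5,fy=2.5))
print(px("scene",np.array(s["tool_pos"])-[0,0,.019]))
E
```

```text
scene [([0.454, 0.047, 0.165], 0.98)]
top []
3.1 [0.4523642  0.04567834 0.23994138] [[-0.033, 0.999, 0.0], [0.999, 0.033, -0.001], [-0.001, 0.0, -1.0]] 0.006619072121012208 [ 0.58787738 -0.43584744 -0.12016933] [ 0.12  0.53 -0.49  2.07  0.42  0.63 -0.62]
[363. 179.]
```

View pics/sc1.png

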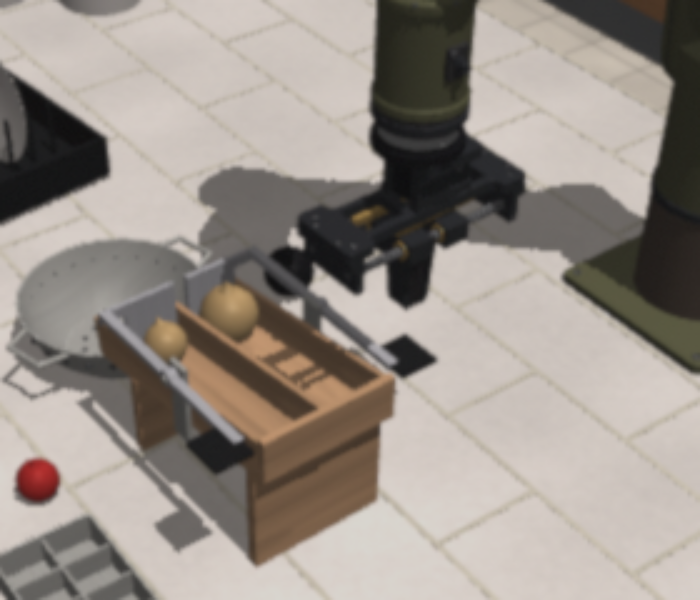

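The fingertips (full scene image about (363,179)) hang closed right above the near paddle, and the levers and both onions are undisturbed. Pressing now, following the paddle's arc.

Request:
{"fn": "jog_arm", "kwargs": {"turn": [[0,0,0],[0,0,0],[0,0,0],[0,0,0],[0,0,0],[0,0,0],[0,0,0],[0,0,0],[0,0,0],[0,0,0],[0,0,0],[0,0,0],[0,0,0],[0,0,0],[0,0,0],[0,0,0],[0,0,0],[0,0,0],[0,0,0]], "translation": [[0,0,0.02],[0,0,0.04],[0,0,0.052],[0,0,0.06],[-0.001,0,0.07],[-0.003,0,0.08],[-0.006,0,0.09],[-0.009,0,0.098],[-0.012,0,0.104],[-0.012,0,0.104],[-0.012,0,0.104],[-0.012,0,0.104],[-0.012,0,0.104],[-0.012,0,0.104],[-0.012,0,0.104],[-0.012,0,0.104],[-0.012,0,0.104],[-0.012,0,0.104],[-0.012,0,0.104]], "grip": [1,1,1,1,1,1,1,1,1,1,1,1,1,1,1,1,1,1,1]}}

```text
clock: 5.48
tool_pos: [0.4529, 0.0348, 0.1357]
eef_rot: [0.695, 0.719, 0.0, -0.0]
contact_force: [-3.6, 4.1, 3.6]
opening: 0.004
finger_force: 2.5
```

```bash
python3 - <<'E'
from h import *
from plant import r,models
import cv2
for c in("scene","top"):
    cv2.imwrite(f"pics/{c}2.png",cams.snapshot(c)[:,:,::-1])
    for n in("onion_large","paddle_near"): print(c,n,[(np.round(d["position"],3).tolist(),round(d["p"],2)) for d in models.place_of(c,n)][:3])
s=r.get_state();print(s["clock"],s["tool_pos"],s["contact_force"])
im=cv2.imread("pics/scene2.png"); cv2.imwrite("pics/sc2.png",cv2.resize(im[60:300,180:460],None,fx=2.5,fy=2.5))
E
```

```text
scene onion_large [([0.54, -0.299, 0.031], 0.66), ([0.36, -0.261, 0.03], 0.62)]
scene paddle_near [([0.457, 0.034, 0.11], 0.57)]
top onion_large [([0.536, -0.309, 0.032], 0.92)]
top paddle_near []
5.775 [0.45285702 0.03483926 0.13568177] [-3.05511856  4.16846887  3.3751581 ]
```

View pics/sc2.png

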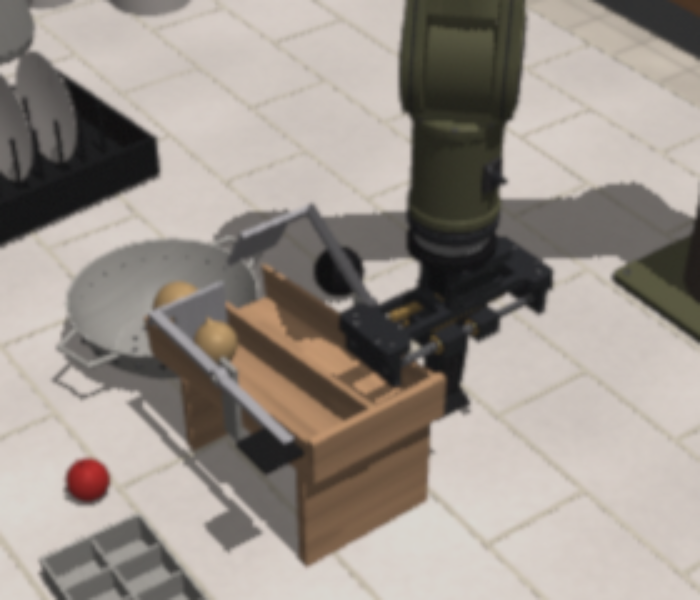

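The near gate is up and the large onion is in the colander (crop (177,297)). The small onion is still behind its shut gate. I'll release along the same arc and then back off.

Request:
{"fn": "jog_arm", "kwargs": {"turn": [[0,0,0],[0,0,0],[0,0,0],[0,0,0],[0,0,0],[0,0,0],[0,0,0],[0,0,0],[0,0,0],[0,0,0],[0,0,0],[0,0,0],[0,0,0],[0,0,0],[0,0,0],[0,0,0]], "translation": [[0.003,0,-0.006],[0.006,0,-0.014],[0.009,0,-0.024],[0.011,0,-0.034],[0.012,0,-0.042],[0.012,0,-0.048],[0.012,0,-0.056],[0.012,0,-0.07],[0.012,0,-0.1],[0.012,0,-0.13],[0.012,0,-0.15],[0.012,0,-0.15],[0.012,0,-0.15],[0.012,0,-0.15],[0.012,0,-0.15],[0.012,0,-0.15]], "grip": [1,1,1,1,1,1,1,1,1,1,1,1,1,1,1,1]}}

```text
clock: 7.78
tool_pos: [0.4523, 0.0467, 0.2854]
eef_rot: [0.695, 0.719, -0.0, -0.0]
contact_force: [-0.3, -0.3, -0.9]
opening: 0.006
finger_force: 0.0
```

```bash
python3 - <<'E'
from h import *
from plant import r,models
import cv2
for c in("scene","top"):
  for i in range(2):
    cv2.imwrite(f"pics/{c}3.png",cams.snapshot(c)[:,:,::-1])
    for n in("onion_large","paddle_near","colander","onion_small"): print(c,n,[(np.round(d["position"],3).tolist(),round(d["p"],2)) for d in models.place_of(c,n)][:3])
s=r.get_state();print(s["clock"],s["tool_pos"],s["contact_force"])
im=cv2.imread("pics/scene3.png"); cv2.imwrite("pics/sc3.png",cv2.resize(im[60:300,180:460],None,fx=2.5,fy=2.5))
E
```

```text
scene onion_large [([0.56, -0.29, 0.001], 0.72), ([0.357, -0.263, 0.03], 0.55), ([0.535, -0.314, 0.032], 0.44)]
scene paddle_near [([0.456, 0.047, 0.163], 0.57)]
scene colander [([0.559, -0.294, 0.001], 0.83)]
scene onion_small [([0.586, -0.136, 0.116], 0.7), ([0.741, -0.133, 0.022], 0.66)]
scene onion_large [([0.36, -0.261, 0.029], 0.67), ([0.535, -0.316, 0.034], 0.66)]
scene paddle_near [([0.455, 0.047, 0.163], 0.85)]
scene colander [([0.562, -0.29, 0.002], 0.79)]
scene onion_small [([0.584, -0.132, 0.117], 0.7), ([0.739, -0.139, 0.018], 0.54)]
top onion_large [([0.531, -0.311, 0.035], 0.95), ([0.365, -0.257, 0.026], 0.93)]
top paddle_near []
top colander [([0.562, -0.287, 0.001], 0.72)]
top onion_small [([0.586, -0.137, 0.118], 0.87), ([0.737, -0.136, 0.022], 0.64)]
top onion_large [([0.363, -0.257, 0.028], 0.95), ([0.529, -0.314, 0.033], 0.63), ([0.649, 0.051, 0.166], 0.36)]
top paddle_near []
top colander [([0.566, -0.289, 0.001], 0.81)]
top onion_small [([0.586, -0.136, 0.118], 0.68), ([0.736, -0.138, 0.023], 0.56)]
8.775 [0.45248374 0.04668924 0.2857055 ] [ 0.76484212 -0.60496361 -0.12275988]
```

View pics/sc3.png

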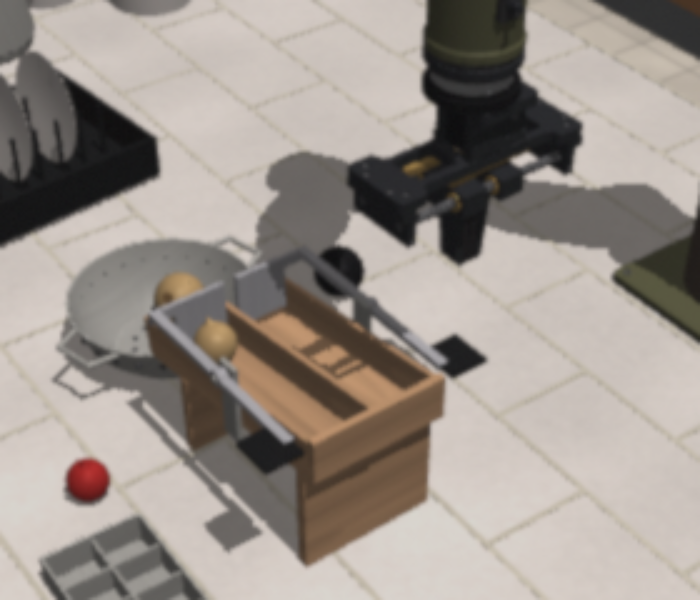

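Both gates are shut, and the near paddle is back at 0.163 m. The large onion is in the colander at crop (180,292), about 40 mm off its axis, and the hand is clear. I'll give it time to settle, then hand in.

Request:
{"fn": "jog_arm", "kwargs": {"turn": [[0,0,0],[0,0,0],[0,0,0],[0,0,0],[0,0,0],[0,0,0],[0,0,0],[0,0,0],[0,0,0],[0,0,0],[0,0,0],[0,0,0],[0,0,0],[0,0,0],[0,0,0],[0,0,0]], "translation": [[0,0,0],[0,0,0],[0,0,0],[0,0,0],[0,0,0],[0,0,0],[0,0,0],[0,0,0],[0,0,0],[0,0,0],[0,0,0],[0,0,0],[0,0,0],[0,0,0],[0,0,0],[0,0,0]], "grip": [1,1,1,1,1,1,1,1,1,1,1,1,1,1,1,1]}}

```text
clock: 10.78
tool_pos: [0.4525, 0.0467, 0.2857]
eef_rot: [0.695, 0.719, -0.0, 0.0]
contact_force: [0.0, 1.1, 0.2]
opening: 0.004
finger_force: 0.0
```

```bash
python3 - <<'E'
from plant import r,cams,models
import numpy as np
P=[]
for i in range(3):
    cams.snapshot("top"); c=[np.round(d["position"],3) for d in models.place_of("top","onion_large")]
    c=[p for p in c if np.hypot(p[0]-.563,p[1]+.29)<.09]; print(c); P+=c[:1]
if P and np.hypot(*(np.mean(P,0)[:2]-[.563,-.29]))<.065: print(r.finish_job())
E
```

```text
[array([ 0.531, -0.314,  0.032])]
[array([ 0.534, -0.314,  0.031])]
[array([ 0.533, -0.311,  0.033])]
the job is handed in; nothing more can be done
None
```

I pressed the near lever until the large onion rolled into the colander, then released it and moved clear. In the last pictures both gates were shut, the onion lay still and the small onion was in its lane. The job is handed in; no verdict was returned.

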